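Lock the flower biscuit die with its key

ROBOT

A 6-joint arm with a two-finger parallel gripper is mounted at the origin on the work surface. World frame = base frame: x ahead of the robot, y to its left, z up, the work surface at z = 0. Lengths are in m, angles in degrees, forces in N, time in s.
With the tool pointing down it reaches from about 0.25 to 0.725 m from the base axis. Payload 9.7 kg.
Tool frame: the origin (TCP) lies between the finger pads; the fingertips stand 19 mm ahead of it and the grasp point (between the pads) is the TCP; z points along the fingers, y is the line along which they close (so a half turn about z gives the same grasp; the last joint's range is limited). The gripper opens to 85 mm and grips with 20 to 120 N. Pads are 22 mm wide; open, the fingers measure 114 mm over their backs; the gripper's body (76 mm by 85 mm) begins 54 mm behind the grasp point. The pads swing forward as they close: fully open they stand 13 mm farther back than shut.
Start: joints at [63.426, 4.979, 10.078, 95.1, 0, 90], TCP at [0.246, 0.492, 0.25] pointing down, gripper open.
Joint ranges: [-179.16, 179.16], [-48.56, 103.87], [-65.8, 70.77], [-126.05, 130.52], [-82.76, 87.17], [-180, 180]. Speed limits (degrees/s): [127.2, 127.2, 147.25, 180, 180, 180].

INTERFACE

Orientations are given as [roll, pitch, yaw] about the fixed x, y, z axes, in that order (R = Rz(yaw) Ry(pitch) Rx(roll)).
In Python, from workcell import telemetry, camera, calibration, workorder gives the robot as it stands.
- The arm moves only by the tool play_rows, never from a script. Its argument "increments" is a list of rows, each a list of 3 entries, a list of its own where there are three numbers: the shift along the tool's x, y, z in mm, then the turn, a rotation vector about the tool's x, y, z in degrees, then the closure, from 0 (fully open) to 1 (shut). In form: [[[x, y, z], [ax, ay, az], jaw], ...]. A call has 1 to 20 rows; each row is the pose to reach, as a shift and turn from the pose commanded when the call began, along the tool's axes at that moment; what a row does not reach only later rows make up. A row lasts 1/10 s, in which the tool goes at most 50 mm and 8.59 degrees, less where a joint would pass 70% of its speed; a pose out of reach is approached as far as the arm can. A call with a gripper value outside its range is refused whole. The fingers move at their own pace and stop on an object; "grip_force" is the grip in N (left out, the last holds). Time passes only in rows, so rows that repeat a pose let the fingers close. It gives the time, the measured TCP pose, the force, the opening and the grip force at its end, in the units of the state.
- telemetry.get_obs(): the state, without advancing time (a new reading comes with each control period).
- camera(name): name is "side" or "top" or "wrist"; returns (picture, depth): 420x560x3 uint8, red, green, blue; 420x560 float32, m along the optical axis (not along the pixel's ray), 0 where there is no reading.
- calibration(name): a dict with "vertical_fov" (degrees; the focal length in pixels is half the picture's height over the tangent of half this angle, whatever the lens; pixels are square), "cx", "cy" (the principal point, pixels), "rvec" (rotation vector, rad) and "tvec" (3), from world to camera coordinates, as OpenCV has them; the wrist camera has in their place "hand_eye" (4x4, takes a point from camera to tool coordinates, whose origin is the TCP and whose axes are the flange's). Camera axes: x right, y down, z forward; pixel columns grow to the right and rows downward; lengths in m; the calibration is good to about 2 mm. A picture is of the moment at which its call begins: read the wrist's pose just before it. calibration takes no time and is no camera call.
- workorder.job_done(): hands the job in; it is judged then, once.
The state is a dict: "time": time; "q": joint angles; "qd": joint speeds; "joint_efforts": joint torques, N m; "ee_pos": TCP position; "tcp_rot": TCP orientation; "wrist_force": force on the tool from outside, world axes, zero at the start; "torque": the same for the moment, N m; "opening": finger opening in m; "grasp_force": force on a finger pad.
Only numpy, scipy, OpenCV 4.12 (cv2) and the standard library are available. Lean on these libraries where they do the work, as an engineer would, in place of code of your own. Each camera call takes 0.05 s, during which the arm holds its last target. There are 200 camera calls.

TASK

The flower-patterned biscuit die is lying loose in its metal bed. Take the blue-handled key out of its black holder, put its blade into the slotted lock of the flower die's bed and turn it clockwise (seen from above) until it comes up against its stop, with the red tongue over the edge of the die. Let go and leave the key standing in the lock, and leave the lock of the other, ring-patterned die as it is.

Things in the scene. Friction and masses are not known exactly. Their poses are not given: they have to be found in the camera images.
- key_handle (a point): Centre of the key's blue handle (all mm): bar 18 thick (x), 60 long (y), 36 tall (z up). Below: 14 mm shaft, then a steel blade 30 wide (along y), 6 thick, 35 tall, its lowest 8 mm 27 x 4. Foot 78 below this point. 150 g. Stands loose, blade 24 deep, in a fixed black holder 50 x 80 x 40 high (long side along y). Same after a half turn.
- flower_slot (a point): Slotted steel cam lock, 52 mm across, in the flower die's bed. Point: on its turning axis at the slot's mouth, 48 above the table. Slot along y, 38 long, 12 wide, 24 deep; red tongue along +y, tip 46 from the axis; axes turn with the lock. The blade has 12 degrees of play each way before it drives the lock. Blade on the slot's floor: handle centre 54 above this point.
- flower_lock (a joint): Angle of that lock: 0 open, growing clockwise from above, 1.571 rad locked at its stop with the tongue over the die. Starts at 0 to 0.3, takes 0.12 N m, stays where left. Bed: fixed aluminium block 154 x 100 x 36 high; cream die 80 across, 42 mm high, its dark flower (eight petals) up to 49; die centre 77 from the lock's axis.
- ring_tongue (a point): Tip of the red tongue on the other bed's lock, 44 mm from its axis, 48 above the table. The bed is the same, but its die bears one dark raised ring. Not to be turned. The two beds and the key holder swap places from run to run.
There are look-alikes about, which are no part of the job. Leave any yellow look-alike of the part that bears flower_slot alone. There is more than one size of the part that bears key_handle; the job needs the larger.

How it is judged:
By the outcome, as a careful person would: the job done as asked, in the order asked, and still so for the second after the job is handed in, with the robot touching nothing.
It also fails if it takes over 40 s, if anything falls off the work surface, if the arm or the gripper's body presses on something with over 40 N, if the wrist force passes 120 N, or if a joint passes its speed limit or range.

## Working session

There is one attempt and no reset: what is moved stays moved. The work goes in short steps, Python scripts to look and compute and a tool call to move; the robot and the scene stay as the last step left them, time stands still between calls to the robot, and variables do not carry over. Pictures are saved under pics/ and viewed, at most 10 in all, crops included, and the job is handed in when it is done.

Besides the shell and the picture viewer there is one more tool, called after "Call:" by a JSON object that holds its "fn" and its "kwargs". play_rows: Moves the arm, as the interface text tells. Its arguments: {"type":"object","properties":{"increments":{"type":"array"},"grip_force":{"type":"number"}},"required":["increments"]}

```bash
ls; mkdir -p pics; cat > h.py <<'E'
import numpy as np, cv2
from workcell import telemetry, camera, calibration, workorder
from scipy.spatial.transform import Rotation as R
def cam(name):
    o=telemetry.get_obs(); im,d=camera(name); c=calibration(name)
    f=im.shape[0]/2/np.tan(np.radians(c["vertical_fov"])/2)
    if "hand_eye" in c:
        T=np.eye(4);T[:3,:3]=R.from_euler("xyz",o["tcp_rot"],degrees=True).as_matrix();T[:3,3]=o["ee_pos"]
        M=T@np.array(c["hand_eye"])
    else:
        W=np.eye(4);W[:3,:3]=cv2.Rodrigues(np.array(c["rvec"],float))[0];W[:3,3]=np.ravel(c["tvec"]);M=np.linalg.inv(W)
    return im,d,(f,c["cx"],c["cy"],M)
def ray(K,u,v):
    f,cx,cy,M=K; return M[:3,3],M[:3,:3]@np.array([(u-cx)/f,(v-cy)/f,1])
def onplane(K,u,v,z):
    o,r=ray(K,u,v); return o+r*(z-o[2])/r[2]
def pt(K,d,u,v):
    o,r=ray(K,u,v); return o+r*d[int(v),int(u)]
def save(n,im,s=1): cv2.imwrite("pics/"+n,cv2.resize(im[:,:,::-1],None,fx=s,fy=s,interpolation=cv2.INTER_CUBIC))
def tri(K1,p1,K2,p2):
    A=[];b=[]
    S=0;s=0
    for K,p in((K1,p1),(K2,p2)):
        o,r=ray(K,*p); r=r/np.linalg.norm(r);P=np.eye(3)-np.outer(r,r);S=S+P;s=s+P@o
    return np.linalg.solve(S,s)
E
python3 - <<'E'
from h import *
for n in("top","side"):
    im,d,K=cam(n); save(n+"0.png",im,1.4); print(n,K[3][:3,3].round(3),calibration(n))
    np.savez("pics/"+n+"0.npz",im=im,d=d)
print(telemetry.get_obs()); print(calibration("wrist"))
E
```

```text
pics
top [ 0.302 -0.016  0.943] {'vertical_fov': 49.26722879139415, 'cx': 273.55081510229934, 'cy': 228.2281737022752, 'rvec': array([ 2.12555719, -2.16583553,  0.16726779]), 'tvec': array([-0.0136103 ,  0.44028339,  0.88713964])}
side [ 0.217 -0.639  0.621] {'vertical_fov': 55.98258671361253, 'cx': 280.74394436367186, 'cy': 221.03367844925666, 'rvec': array([ 2.20552383, -0.44366766,  0.18319356]), 'tvec': array([-0.42759413,  0.17525148,  0.79156581])}
{'time': 0.1, 'q': array([ 6.34255159e+01,  5.00727962e+00,  1.00386737e+01,  9.50995633e+01,
       -5.37787342e-04,  8.99996967e+01]), 'qd': array([ 0.02259674, -0.07133574,  0.09908496,  0.0530074 , -0.01152898,
        0.02116008]), 'joint_efforts': array([-9.23398475e-04, -5.21562517e+01,  4.65652263e+01,  1.60179340e-02,
       -4.23426798e-05, -6.37387444e-06]), 'ee_pos': array([0.24596752, 0.49172704, 0.2496575 ]), 'tcp_rot': array([-1.79931831e+02,  5.37426120e-04,  1.53425820e+02]), 'wrist_force': array([-0.72679893, -0.371762  , -0.1939196 ]), 'torque': array([0.01933243, 0.02055067, 0.02559582]), 'grasp_force': 0.0, 'opening': 0.08565636439234582}
{'vertical_fov': 58.69338868165281, 'cx': 274.030631374786, 'cy': 206.57781867108793, 'hand_eye': array([[-1.36216190e-04, -9.63773246e-01, -2.66722911e-01,
         6.82542349e-02],
       [ 9.99999970e-01, -1.85372015e-04,  1.59117948e-04,
         1.86558259e-04],
       [-2.02796584e-04, -2.66722882e-01,  9.63773243e-01,
        -1.24784633e-01],
       [ 0.00000000e+00,  0.00000000e+00,  0.00000000e+00,
         1.00000000e+00]])}
```

View pics/top0.png

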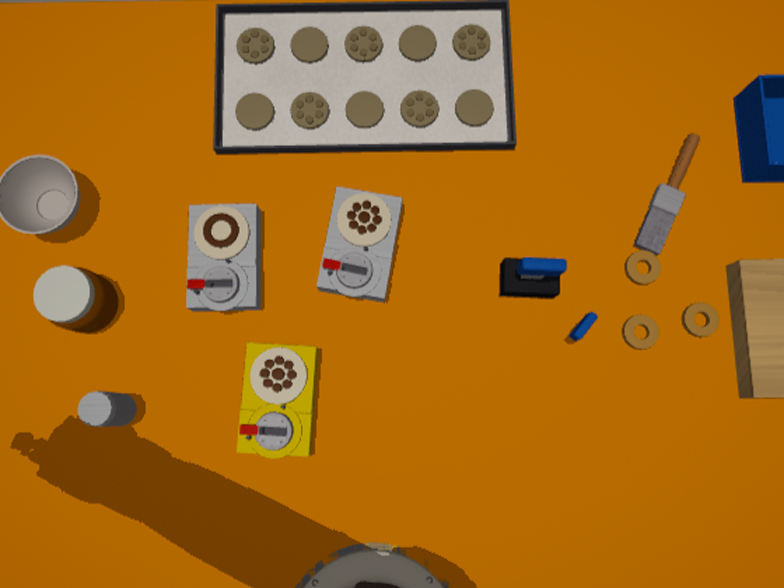

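View pics/side0.png

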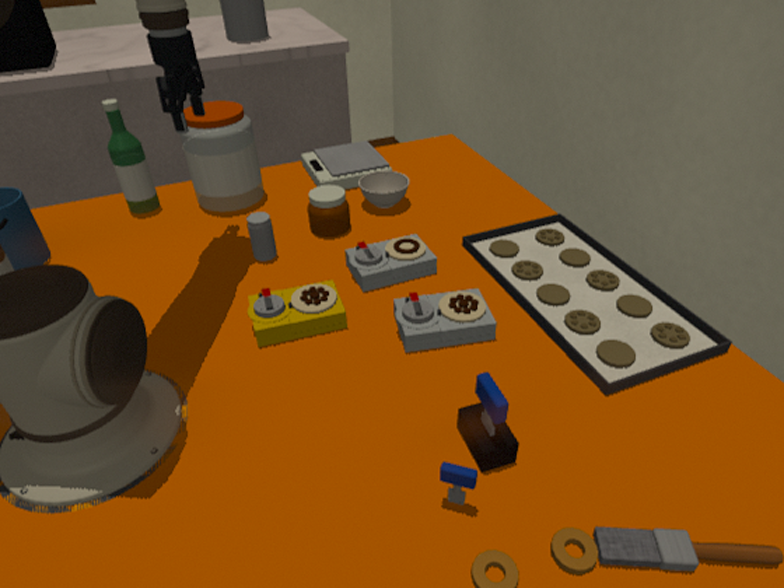

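Top view (784 px picture): the candidates for the key are the large blue handle in the black holder at (541,267) and a small blue key lying at (584,326). I choose the large one. The candidates for the bed are grey flower (352,268), grey ring (220,285) and yellow flower (273,430). I choose the grey flower. The side view agrees: key (490,398), grey flower lock (417,310).

```bash
cat > m.py <<'E'
from h import *
def handle(im,d,K,box=None):
    hsv=cv2.cvtColor(im,cv2.COLOR_RGB2HSV); m=cv2.inRange(hsv,(105,120,60),(130,255,255))
    if box: 
        z=np.zeros_like(m);z[box[1]:box[3],box[0]:box[2]]=1;m*=z
    v,u=np.nonzero(m); f,cx,cy,M=K
    P=np.stack([(u-cx)/f,(v-cy)/f,np.ones(len(u))],1)*d[v,u][:,None]; P=P@M[:3,:3].T+M[:3,3]
    P=P[d[v,u]>0]; zt=np.percentile(P[:,2],95); T=P[P[:,2]>zt-.006]
    r=cv2.minAreaRect((T[:,:2]*1000).astype(np.float32)); return zt,len(T),r
E
python3 - <<'E'
from m import *
S=1.4
im,d,K=cam("top")
print("key",handle(im,d,K,(350,175,410,215)))
im2,d2,K2=cam("side")
print("key side",handle(im2,d2,K2,(330,260,370,310)))
print("small",handle(im,d,K,(405,215,432,250)))
for n,(u,v) in dict(flock=(354,268),fdie=(364,217),tongue=(330,265),ring=(220,285),rt=(195,284),ftop=(541,267),holder=(510,280),bedcorner=(375,290)).items():
    print(n,pt(K,d,u/S,v/S).round(4))
# tongue from red, both views
for nm,i,dd,k in(("top",im,d,K),("side",im2,d2,K2)):
    h=cv2.cvtColor(i,cv2.COLOR_RGB2HSV); m=cv2.inRange(h,(0,180,80),(4,255,255))|cv2.inRange(h,(174,180,80),(180,255,255))
    n,l,st,c=cv2.connectedComponentsWithStats(m)
    for j in range(1,n):
        if st[j,4]>8: print(nm,c[j].round(1),st[j,4],onplane(k,*c[j],.048).round(4))
    h,s=h[:,:,0],0
E
```

```text
key (np.float64(0.11326763690109493), 276, ((498.85699462890625, -235.64630126953125), (57.237098693847656, 17.431568145751953), 85.92314147949219))
key side (np.float64(0.11236141064101646), 226, ((499.97113037109375, -237.89617919921875), (56.28551483154297, 16.127233505249023), 85.32696533203125))
small (np.float64(0.07089707592121405), 132, ((421.88507080078125, -300.20672607421875), (12.223404884338379, 41.906982421875), 49.62702941894531))
flock [0.5181 0.019  0.026 ]
fdie [ 0.3023 -0.0157  0.9431]
tongue [0.518  0.0525 0.0479]
ring [0.4962 0.2145 0.0262]
rt [0.4943 0.2453 0.0455]
ftop [ 0.4945 -0.2324  0.1128]
holder [ 0.4934 -0.2061  0.0384]
bedcorner [ 0.4829 -0.0112  0.0351]
top [236.3 188.2] 72 [0.5201 0.0512 0.048 ]
top [139.4 202.5] 71 [0.4945 0.2443 0.048 ]
top [177.5 306.5] 71 [0.2886 0.166  0.048 ]
side [258.4 174.6] 17 [0.4966 0.2452 0.048 ]
side [189.9 208.7] 22 [0.2909 0.1662 0.048 ]
side [295.4 211.8] 29 [0.5214 0.0506 0.048 ]
```

```bash
cat > go.py <<'E'
from h import *
def inc(p,yaw,start=None):
    """world target (tool down) -> tool shift mm, rotvec deg from measured pose"""
    o=telemetry.get_obs(); A=R.from_euler("xyz",o["tcp_rot"],degrees=True); B=R.from_euler("xyz",[180,0,yaw],degrees=True)
    print("q",o["q"].round(1),"pos",o["ee_pos"].round(4),"rot",o["tcp_rot"].round(2),"t",o["time"])
    print("shift",(A.inv().apply(np.array(p)-o["ee_pos"])*1000).round(1),"turn",(A.inv()*B).as_rotvec(degrees=True).round(1))
E
python3 -c "
from go import *
inc([.51,.03,.25],86);inc([.499,-.236,.25],86)"
```

```text
q [63.4  5.  10.1 95.1 -0.  90. ] pos [0.246  0.4918 0.2499] rot [-179.95    0.    153.43] t 0.2
shift [-4.427e+02 -2.949e+02  1.000e-01] turn [-0.   0.  67.4]
q [63.4  5.  10.1 95.1 -0.  90. ] pos [0.246  0.4918 0.2499] rot [-179.95    0.    153.43] t 0.2
shift [-5.519e+02 -5.377e+02  3.000e-01] turn [-0.   0.  67.4]
```

Call:
{"fn": "play_rows", "kwargs": {"increments": [[[-443,-295,0],[0,0,67.4],0],[[-443,-295,0],[0,0,67.4],0],[[-443,-295,0],[0,0,67.4],0],[[-443,-295,0],[0,0,67.4],0],[[-443,-295,0],[0,0,67.4],0],[[-443,-295,0],[0,0,67.4],0],[[-443,-295,0],[0,0,67.4],0],[[-443,-295,0],[0,0,67.4],0],[[-443,-295,0],[0,0,67.4],0],[[-443,-295,0],[0,0,67.4],0],[[-443,-295,0],[0,0,67.4],0],[[-443,-295,0],[0,0,67.4],0],[[-443,-295,0],[0,0,67.4],0],[[-443,-295,0],[0,0,67.4],0]]}}

```text
time: 1.6
ee_pos: [0.5099, 0.0305, 0.2503]
tcp_rot: [-180.0, -0.0, 86.1]
wrist_force: [-0.2, -0.8, -0.0]
opening: 0.0854
grasp_force: 0.0
```

```bash
python3 - <<'E'
from go import *
im,d,K=cam("wrist"); np.savez("pics/w1.npz",im=im,d=d,f=K[0],cx=K[1],cy=K[2],M=K[3]); save("w1.png",im,1.4)
inc([.499,-.236,.25],86)
E
```

```text
q [ 3.4 -0.4  4.5 94.9  0.  97.4] pos [0.5099 0.0307 0.2504] rot [ 1.800e+02 -1.000e-02  8.609e+01] t 1.65
shift [-266.9    7.3    0.3] turn [ 0.  -0.   0.1]
```

View pics/w1.png

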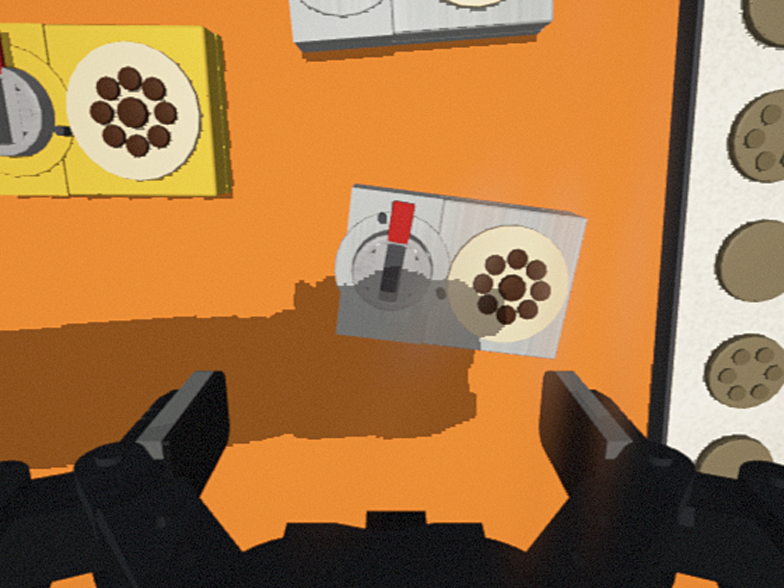

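Wrist view (784 px): the grey flower bed is seen close up, with its lock disc at (393,268), the dark slot inside it and the red tongue at (401,222). The bed has the eight-petal flower, and the yellow one is a different bed. Now measuring the slot.

```bash
cat > lock.py <<'E'
from m import *
def lock(im,d,K,near):
    f,cx,cy,M=K
    v,u=np.mgrid[:420,:560]; P=np.stack([(u-cx)/f,(v-cy)/f,np.ones_like(u)],-1)*d[...,None]; P=P@M[:3,:3].T+M[:3,3]
    r=np.hypot(P[...,0]-near[0],P[...,1]-near[1]); ok=(d>0)&(r<.06)
    hsv=cv2.cvtColor(im,cv2.COLOR_RGB2HSV)
    red=ok&(hsv[...,1]>150)&((hsv[...,0]<5)|(hsv[...,0]>174))&(P[...,2]>.04)
    top=ok&~red&(P[...,2]>.042)&(P[...,2]<.055)&(r<.035)
    print("disc z",np.median(P[top][:,2]),"n",top.sum(),"tongue z",np.median(P[red][:,2]),red.sum())
    c,rad=cv2.minEnclosingCircle((P[top][:,:2]*1000).astype(np.float32)); print("disc",c,rad)
    slot=ok&(P[...,2]<.040)&(np.hypot(P[...,0]-c[0]/1000,P[...,1]-c[1]/1000)<.021)
    # slot mouth outline: cast rays of slot pixels onto z=.048
    ys,xs=np.nonzero(slot&(hsv[...,2]<255)); n,l,st,cc=cv2.connectedComponentsWithStats(slot.astype(np.uint8))
    j=1+np.argmax(st[1:,4]); ys,xs=np.nonzero(l==j)
    Q=np.array([onplane(K,a,b,.048)[:2]*1000 for a,b in zip(xs,ys)],np.float32)
    print("slot rect",cv2.minAreaRect(Q),len(Q))
    for z in(.048,):
        ys,xs=np.nonzero(red); T=np.array([onplane(K,a,b,z)[:2]*1000 for a,b in zip(xs,ys)],np.float32)
        print("tongue rect",cv2.minAreaRect(T))
    return P
E
python3 - <<'E'
from lock import *
z=np.load("pics/w1.npz"); K=(float(z["f"]),float(z["cx"]),float(z["cy"]),z["M"]); im,d=z["im"],z["d"]
P=lock(im,d,K,(.518,.019)); v,u=191,281
np.set_printoptions(precision=3,suppress=True)
print(P[191,245:320:3])
# flower centre petals and die
hsv=cv2.cvtColor(im,cv2.COLOR_RGB2HSV)
print("die centre",onplane(K,512/1.4,288/1.4,.049)); save("c1.png",im[120:270,220:430],3.5)
E
```

```text
disc z 0.04894969982501143 n 2018 tongue z 0.04952937928069412 501
disc (521.2890625, 21.621891021728516) 33.511409759521484
slot rect ((514.206298828125, 21.847881317138672), (31.473424911499023, 11.321881294250488), 76.28311920166016) 387
tongue rect ((532.850830078125, -167.14605712890625), (319.829345703125, 379.66082763671875), 45.19703674316406)
[[0.482 0.022 0.038]
 [0.485 0.022 0.038]
 [0.487 0.022 0.04 ]
 [0.491 0.024 0.05 ]
 [0.494 0.024 0.05 ]
 [0.496 0.024 0.05 ]
 [0.499 0.024 0.05 ]
 [0.502 0.024 0.05 ]
 [0.504 0.023 0.05 ]
 [0.507 0.023 0.049]
 [0.509 0.017 0.025]
 [0.512 0.017 0.027]
 [0.515 0.017 0.025]
 [0.518 0.017 0.026]
 [0.52  0.021 0.044]
 [0.523 0.022 0.049]
 [0.526 0.022 0.049]
 [0.528 0.021 0.049]
 [0.531 0.021 0.049]
 [0.534 0.021 0.049]
 [0.536 0.021 0.05 ]
 [0.539 0.021 0.049]
 [0.543 0.018 0.039]
 [0.545 0.018 0.037]
 [0.548 0.017 0.037]]
die centre [0.591 0.004 0.049]
```

View pics/c1.png

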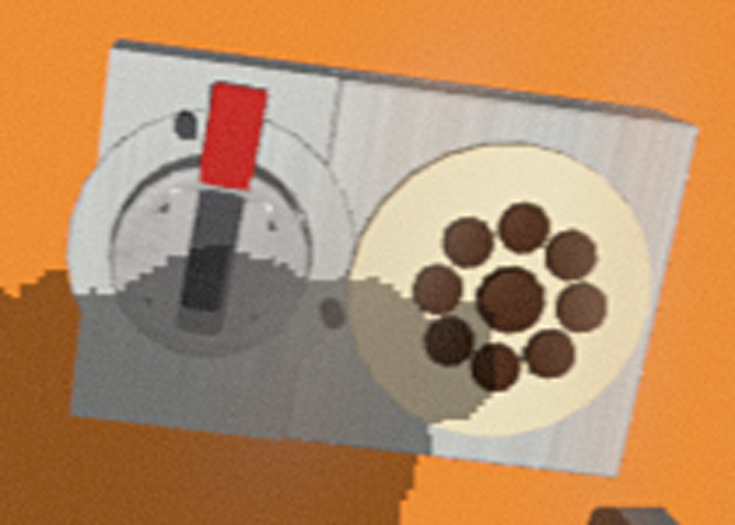

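```bash
python3 - <<'E'
from lock import *
z=np.load("pics/w1.npz"); K=(float(z["f"]),float(z["cx"]),float(z["cy"]),z["M"]); im,d=z["im"],z["d"]
g=lambda a,b,h=.0485:onplane(K,220+a/3.5,120+b/3.5,h)[:2]*1000
print("slot c",g(209,261)); A,B,C=g(239,86),g(198,332),g(225,188)
print("tip",A,"slot end",B,"len",np.linalg.norm(A-B),"exp 65; joint",C,"angle",np.degrees(np.arctan2(*(A-B)[::-1])))
n=(A-B)/np.linalg.norm(A-B); print("axis from tip",A-46*n,"from slotend",B+19*n)
# disc raised rim ellipse: left/right/top/bottom in crop
print("disc",g(110,258),g(312,258),"mid",(g(110,258)+g(312,258))/2, "top/bot",g(214,155),g(208,357))
dc=g(510,300,.049); print("die",dc,"die-axis",np.linalg.norm(dc-(A-46*n)))
E
python3 -c "
from go import *
inc([.499,-.237,.25],-94.1)"
```

```text
slot c [513.58192865  19.09323346]
tip [523.8905077   63.09123096] slot end [5.09485079e+02 2.85592002e-01] len 64.43651656780094 exp 65; joint [518.85273191  37.77322653] angle 77.0817834017186
axis from tip [513.60674679  18.25548338] from slotend [513.73271915  18.80470513]
disc [488.27248024  21.62993612] [540.01540621  18.06730371] mid [514.14394323  19.84861991] top/bot [516.61198068  46.34877929] [511.64194037  -6.72268742]
die [590.56393526   3.51763964] die-axis 78.35568196105454
q [ 3.4 -0.4  4.5 94.9  0.  97.4] pos [0.5099 0.0307 0.2504] rot [ 1.800e+02 -1.000e-02  8.609e+01] t 1.65
shift [-267.9    7.4    0.3] turn [   0.     0.  -179.8]
```

The slot axis is (0.514, 0.019) from three independent cues, and the mouth is at about 0.049. The slot direction is 77°. Die distance is 78 against 77 expected. Next, over the key with yaw −94, so that joint 6 has room for the later turn.

Call:
{"fn": "play_rows", "kwargs": {"increments": [[[-100,3,0],[0,0,-90],0],[[-150,4,0],[0,0,-90],0],[[-200,7,0],[0,0,-90],0],[[-268,7,0],[0,0,-90],0],[[-268,7,0],[0,0,-90],0],[[-268,7,0],[0,0,-90],0],[[-268,7,0],[0,0,-90],0],[[-268,7,0],[0,0,-90],0],[[-268,7,0],[0,0,-90],0],[[-268,7,0],[0,0,-90],0],[[-268,7,0],[0,0,-100],0],[[-268,7,0],[0,0,-179.8],0],[[-268,7,0],[0,0,-179.8],0],[[-268,7,0],[0,0,-179.8],0],[[-268,7,0],[0,0,-179.8],0],[[-268,7,0],[0,0,-179.8],0],[[-268,7,0],[0,0,-179.8],0],[[-268,7,0],[0,0,-179.8],0],[[-268,7,0],[0,0,-179.8],0],[[-268,7,0],[0,0,-179.8],0]]}}

```text
time: 3.65
ee_pos: [0.499, -0.2366, 0.2506]
tcp_rot: [-180.0, -0.0, -106.3]
wrist_force: [-0.8, 0.5, -0.2]
opening: 0.0854
grasp_force: 0.0
```

```bash
python3 - <<'E'
from lock import *
from go import inc
inc([.499,-.237,.25],-94.1)
im,d,K=cam("wrist"); np.savez("pics/w2.npz",im=im,d=d,f=K[0],cx=K[1],cy=K[2],M=K[3]); save("w2.png",im,1.4)
print(handle(im,d,K))
E
```

```text
q [-25.4   5.3  10.4  95.1   0.  -99.1] pos [ 0.499  -0.2366  0.2506] rot [-179.98   -0.   -106.32] t 3.65
shift [ 0.3 -0.1  0.6] turn [ -0.   -0.  -12.2]
(np.float64(0.1139842354871294), 1787, ((500.2889404296875, -238.49354553222656), (58.331298828125, 17.967500686645508), 86.1036376953125))
```

View pics/w2.png

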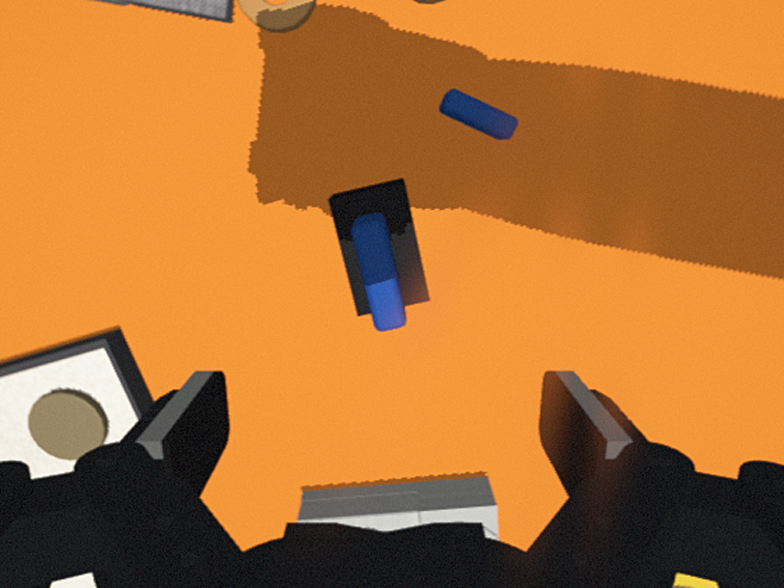

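The large blue key at (378,272) stands in its black holder, and the small one lies at (478,114). The handle is at (0.500, −0.238), direction 86°, 58×18 mm, top at 0.113, which matches the text. Descend and grip.

Call:
{"fn": "play_rows", "kwargs": {"increments": [[[1,-1,20],[0,0,-12.3],0],[[1,-1,50],[0,0,-12.3],0.4],[[1,-1,90],[0,0,-12.3],0.4],[[1,-1,125],[0,0,-12.3],0.4],[[1,-1,150],[0,0,-12.3],0.4],[[1,-1,156],[0,0,-12.3],0.4],[[1,-1,156],[0,0,-12.3],0.4],[[1,-1,156],[0,0,-12.3],1],[[1,-1,156],[0,0,-12.3],1],[[1,-1,156],[0,0,-12.3],1],[[1,-1,156],[0,0,-12.3],1],[[1,-1,156],[0,0,-12.3],1],[[1,-1,156],[0,0,-12.3],1],[[1,-1,156],[0,0,-12.3],1]], "grip_force": 70}}

```text
time: 5.1
ee_pos: [0.5003, -0.2395, 0.0961]
tcp_rot: [-179.8, -0.0, -94.5]
wrist_force: [0.0, 0.6, 6.2]
opening: 0.0174
grasp_force: 68.4
```

Call:
{"fn": "play_rows", "kwargs": {"increments": [[[0,0,-5],[0,0,0],1],[[0,0,-15],[0,0,0],1],[[0,0,-35],[0,0,0],1],[[0,0,-60],[0,0,0],1],[[0,0,-85],[0,0,0],1],[[0,0,-85],[0,0,0],1]]}}

```text
time: 5.7
ee_pos: [0.5003, -0.2398, 0.1835]
tcp_rot: [-179.7, -0.1, -94.5]
wrist_force: [0.3, 0.5, -1.4]
opening: 0.0171
grasp_force: 69.3
```

```bash
python3 - <<'E'
from lock import *
from go import inc
inc([.5138,.019,.18],-102.9)
o=telemetry.get_obs();print(o["opening"],o["grasp_force"],o["wrist_force"])
im,d,K=cam("side"); save("s2.png",im[220:360,280:420],4)
im,d,K=cam("wrist"); print(handle(im,d,K)); save("w3.png",im)
E
```

```text
q [ -25.6    4.5    2.2   87.4   -0.  -111.1] pos [ 0.5003 -0.2398  0.1835] rot [-1.7973e+02 -1.2000e-01 -9.4500e+01] t 5.7
shift [-259.     6.9    2.9] turn [-0.3 -0.1  8.4]
0.01710181656016863 69.30926084518433 [ 0.32845449  0.45665247 -1.39160489]
(np.float64(0.19898949786423772), 6116, ((499.39398193359375, -241.60565185546875), (53.17645263671875, 17.75543785095215), 86.7517318725586))
```

View pics/s2.png

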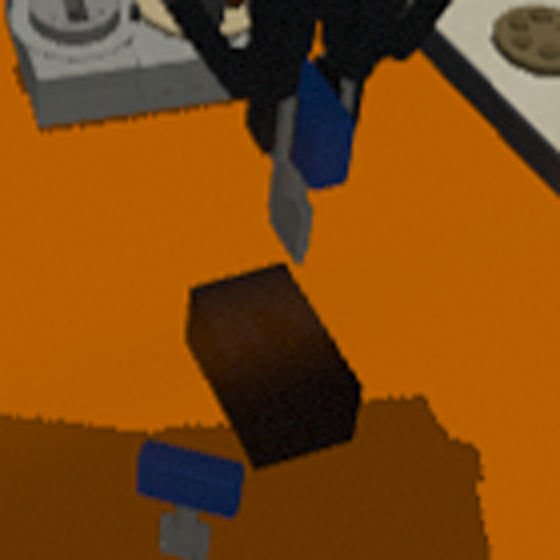

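The key is lifted clear (blade at (290,200) in the crop), upright in the jaws. Now over the lock, in line with the slot.

Call:
{"fn": "play_rows", "kwargs": {"increments": [[[-30,1,3],[0,0,4],1],[[-70,2,3],[0,0,8.4],1],[[-115,3,3],[0,0,8.4],1],[[-160,4,3],[0,0,8.4],1],[[-205,6,3],[0,0,8.4],1],[[-240,7,3],[0,0,8.4],1],[[-257.7,7,3],[0,0,8.4],1],[[-257.7,7,3],[0,0,8.4],1],[[-257.7,7,30],[0,0,8.4],1],[[-257.7,7,46],[0,0,8.4],1],[[-257.7,7,46],[0,0,8.4],1]]}}

```text
time: 6.9
ee_pos: [0.5108, 0.0175, 0.13]
tcp_rot: [179.7, -0.1, -102.9]
wrist_force: [-0.3, 0.4, -1.2]
opening: 0.0174
grasp_force: 69.3
```

```bash
python3 - <<'E'
from lock import *
from go import inc
inc([.5135,.0177,.115],-102.9)
im,d,K=cam("wrist"); np.savez("pics/w4.npz",im=im,d=d,f=K[0],cx=K[1],cy=K[2],M=K[3]); save("w4.png",im,1.4)
im,d,K=cam("side"); save("s4.png",im[180:270,250:370],5)
E
```

```text
q [  2.   -0.7  -9.1  82.   -0.  -75.1] pos [0.5108 0.0175 0.13  ] rot [ 1.7970e+02 -1.0000e-01 -1.0293e+02] t 6.9
shift [-0.9 -2.6 15. ] turn [ 0.3 -0.1 -0. ]
```

View pics/w4.png

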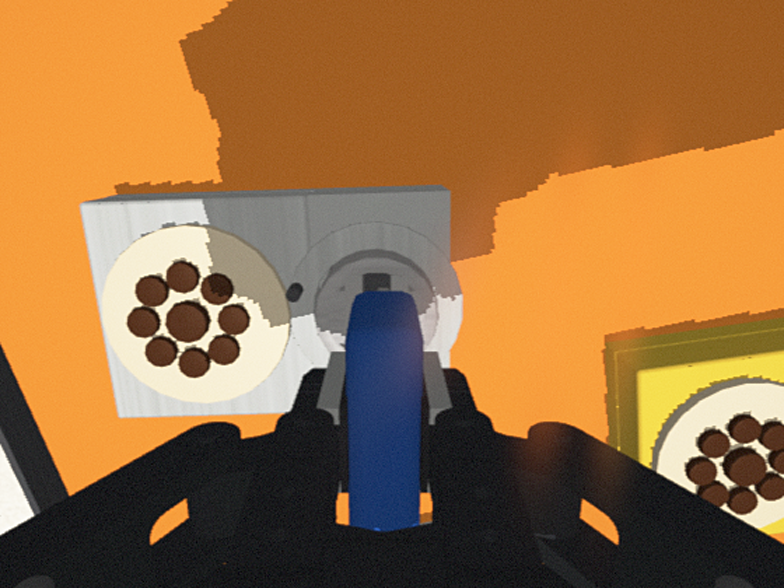

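View pics/s4.png

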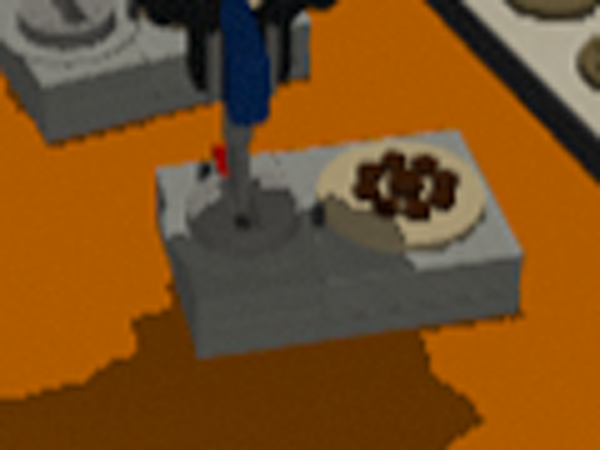

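The side crop shows the blade tip at the slot (240,215). In the wrist view the slot end at (376,282) lies about 2.8 mm to −y of the key, which agrees with the measured pose. Correct that and insert.

Call:
{"fn": "play_rows", "kwargs": {"increments": [[[-1,-2.7,0],[0.3,-0.1,0],1],[[-1,-2.7,0],[0.3,-0.1,0],1],[[-1,-2.7,5],[0.3,-0.1,0],1],[[-1,-2.7,10],[0.3,-0.1,0],1],[[-1,-2.7,14],[0.3,-0.1,0],1],[[-1,-2.7,18],[0.3,-0.1,0],1],[[-1,-2.7,22],[0.3,-0.1,0],1],[[-1,-2.7,22],[0.3,-0.1,0],1]]}}

```text
time: 7.8
ee_pos: [0.515, 0.0186, 0.1105]
tcp_rot: [-179.8, 0.1, -102.9]
wrist_force: [-0.4, 0.9, -1.6]
opening: 0.0171
grasp_force: 69.3
```

Call:
{"fn": "play_rows", "kwargs": {"increments": [[[0,1,2],[0,0,0],1],[[0,1,4],[0,0,0],1],[[0,1,5.5],[0,0,0],1],[[0,1,6.5],[0,0,0],1],[[0,1,6.5],[0,0,0],1]]}}

```text
time: 8.3
ee_pos: [0.5144, 0.0188, 0.1047]
tcp_rot: [-179.7, 0.1, -102.9]
wrist_force: [0.5, -0.8, -1.0]
opening: 0.017
grasp_force: 69.3
```

Call:
{"fn": "play_rows", "kwargs": {"increments": [[[0,0.5,0],[0,0,6],1],[[0,0.5,0],[0,0,12],1],[[0,0.5,0],[0,0,17],1],[[0,0.5,0],[0,0,22],1],[[0,0.5,0],[0,0,27],1],[[0,0.5,0],[0,0,32],1],[[0,0.5,0],[0,0,37],1],[[0,1,0],[0,0,42],1],[[0,1,0],[0,0,47],1],[[0,1,0],[0,0,52],1],[[0,1,0],[0,0,57],1],[[0,1,0],[0,0,62],1],[[0,1,0],[0,0,67],1],[[0,1,0],[0,0,72],1],[[0,1,0],[0,0,77],1],[[0,1,0],[0,0,82],1],[[0,1,0],[0,0,86],1],[[0,1,0],[0,0,90],1],[[0,1,0],[0,0,90],1]]}}

```text
time: 10.2
ee_pos: [0.5141, 0.0189, 0.105]
tcp_rot: [179.9, 0.4, 167.0]
wrist_force: [3.0, -2.7, -1.9]
opening: 0.0172
grasp_force: 69.2
```

```bash
python3 - <<'E'
from lock import *
o=telemetry.get_obs();print(o["torque"],o["q"].round(1),o["wrist_force"],o["tcp_rot"])
E
```

```text
[-0.43757547 -0.57094228  0.07048262] [  2.1  -0.6 -11.7  78.5  -0.   15.1] [ 3.04168519 -2.65954199 -1.94585303] [179.91105004   0.38236292 167.04780841]
```

Now the last degrees, watching the torque for the stop.

Call:
{"fn": "play_rows", "kwargs": {"increments": [[[0,0,0],[0,0,3],1],[[0,0,0],[0,0,6],1],[[0,0,0],[0,0,9],1],[[0,0,0],[0,0,9],1]]}}

```text
time: 10.6
ee_pos: [0.5139, 0.0188, 0.105]
tcp_rot: [179.9, 0.3, 158.2]
wrist_force: [1.9, -1.8, -1.9]
opening: 0.0171
grasp_force: 69.2
```

```bash
python3 - <<'E'
from lock import *
o=telemetry.get_obs();print(o["torque"],o["wrist_force"],o["tcp_rot"])
im,d,K=cam("top"); hs=cv2.cvtColor(im,cv2.COLOR_RGB2HSV); m=cv2.inRange(hs,(0,170,70),(4,255,255))|cv2.inRange(hs,(174,170,70),(180,255,255))
n,l,st,c=cv2.connectedComponentsWithStats(m)
for j in range(1,n):
    if st[j,4]>8: print(c[j].round(1),st[j,4],onplane(K,*c[j],.048).round(4))
E
```

```text
[-0.59694084 -0.63979178  0.09485339] [ 1.88705851 -1.83576091 -1.86086285] [179.86293915   0.3450597  158.16404282]
[139.4 202.5] 71 [0.4945 0.2443 0.048 ]
```

Call:
{"fn": "play_rows", "kwargs": {"increments": [[[0,0,0],[0,0,2],1],[[0,0,0],[0,0,4],1],[[0,0,0],[0,0,4],1]]}}

```text
time: 10.95
ee_pos: [0.5138, 0.0189, 0.105]
tcp_rot: [179.8, 0.3, 154.2]
wrist_force: [3.5, -3.3, -1.4]
opening: 0.0173
grasp_force: 69.3
```

```bash
python3 - <<'E'
from lock import *
o=telemetry.get_obs();print(o["torque"],o["wrist_force"],o["tcp_rot"],o["q"][5])
E
```

```text
[-0.78266584 -0.79983069  0.43585493] [ 3.47902951 -3.26581482 -1.43394216] [179.84383272   0.31930022 154.22935884] 27.882135828844696
```

Call:
{"fn": "play_rows", "kwargs": {"increments": [[[0,0,0],[0,0,2],1],[[0,0,0],[0,0,2],1]]}}

```text
time: 11.15
ee_pos: [0.5137, 0.0189, 0.105]
tcp_rot: [179.8, 0.3, 152.3]
wrist_force: [3.4, -4.2, -2.2]
opening: 0.0172
grasp_force: 70.0
```

```bash
python3 - <<'E'
from lock import *
o=telemetry.get_obs();print(o["torque"],o["wrist_force"],o["tcp_rot"])
E
```

```text
[-0.89419865 -0.74593955  0.9248131 ] [ 3.38862276 -4.16523062 -2.21831995] [179.83978417   0.30313394 152.26218216]
```

The stop is reached: torque climbed from 0.09 to 0.92 N m. Ease back slightly within the play, release and rise.

Call:
{"fn": "play_rows", "kwargs": {"increments": [[[0,0,0.5],[0,0,-3],1],[[0,0,1],[0,0,-4],1],[[0,0,1],[0,0,-4],0.5],[[0,0,1],[0,0,-4],0.5],[[0,0,1],[0,0,-4],0.3],[[0,0,1],[0,0,-4],0.3],[[0,0,1],[0,0,-4],0.3],[[0,0,-10],[0,0,-4],0.3],[[0,0,-30],[0,0,-4],0.3],[[0,0,-60],[0,0,-4],0.3],[[0,0,-100],[0,0,-4],0.3],[[0,0,-140],[0,0,-4],0.3],[[0,0,-150],[0,0,-4],0.3],[[0,0,-150],[0,0,-4],0.3]]}}

```text
time: 12.55
ee_pos: [0.5134, 0.019, 0.2572]
tcp_rot: [179.7, 0.5, 156.1]
wrist_force: [0.3, 0.1, -0.6]
opening: 0.0599
grasp_force: 0.0
```

```bash
python3 - <<'E'
from lock import *
im,d,K=cam("wrist"); save("w5.png",im,1.4); print(handle(im,d,K))
im,d,K=cam("side"); print(handle(im,d,K,(260,150,340,250)))
E
```

```text
(np.float64(0.12193869493355985), 1718, ((513.015869140625, 18.186767578125), (17.060516357421875, 57.97471237182617), 67.41635131835938))
(np.float64(0.11983064975359038), 133, ((513.2628173828125, 15.644960403442383), (16.680206298828125, 55.559261322021484), 65.82256317138672))
```

View pics/w5.png

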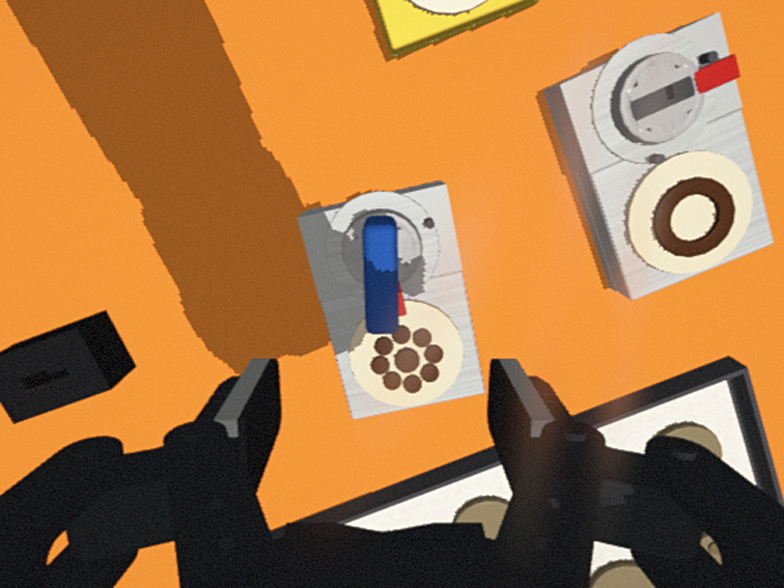

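The key stands in the lock with its handle at (380,275) and its top at 0.121, so it is seated. The red tongue at (403,302) reaches over the die edge. The ring lock is untouched and the gripper is clear.

```bash
python3 -c "
from workcell import workorder; print(workorder.job_done())"
```

```text
the job is handed in; nothing more can be done
None
```

I turned the flower die's lock clockwise to its stop with the large blue key, left the key standing in it and handed the job in at about 12.7 s; the last picture shows the red tongue over the die edge and the ring die's lock untouched.

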